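Stir the finishing beads in the pan

ROBOT

A 6-joint arm with a two-finger parallel gripper is mounted at the origin on a cart in front of the work surface, level with it; the furniture and walls round the work are solid. World frame = base frame: x ahead of the robot, y to its left, z up, the work surface at z = 0. Lengths are in mm, angles in rad, forces in N, time in s.
With the tool pointing down it reaches from about 325 to 900 mm from the base axis. Payload 6.1 kg.
Tool frame: the origin (TCP) lies between the finger pads; the fingertips stand env.tip_reach ahead of it and the grasp point (between the pads) lies 11 mm behind it (env.tip_reach is the distance from the TCP to the fingertips, in mm); z points along the fingers, y is the line along which they close (so a half turn about z gives the same grasp; the last joint's range is limited). The gripper opens to 85 mm and grips with 20 to 120 N. Pads are 22 mm wide; open, the fingers measure 114 mm over their backs; the gripper's body (76 mm by 85 mm) begins 54 mm behind the grasp point. The pads swing forward as they close: fully open they stand 13 mm farther back than shut.
Start: joints at [-1.457, 0.22, 1.526, -0, 1.395, -0.126], TCP at [148.436, -607.11, 211.8] pointing down, gripper open.
Joint ranges: [-2.98, 2.98], [-0.91, 2.08], [0.09, 2.57], [-1.24, 4.39], [0.2, 2.65], [-2.68, 2.68]. Speed limits (rad/s): [2.57, 2.57, 3.01, 3.14, 3.14, 3.14].

INTERFACE

Orientations are given as a rotation vector (axis times angle).
In Python, from cell import env, cams, workorder gives the robot as it stands.
- The arm moves only by the tool carry_out, never from a script. Its argument "increments" is a list of rows, each an object of numbers: "tx", "ty", "tz": the shift along the tool's x, y, z in m; "ax", "ay", "az": the turn, a rotation vector about the tool's x, y, z in rad. A call has 1 to 20 rows; each row is the pose to reach, as a shift and turn from the pose commanded when the call began, along the tool's axes at that moment; what a row does not reach only later rows make up. A row lasts 1/12 s, in which the tool goes at most 41.7 mm and 7.16 degrees, less where a joint would pass 70% of its speed; a pose out of reach is approached as far as the arm can. A call with a gripper value outside its range is refused whole. "hand" is the gripper's target within -1 to 1 (shut at 1, half-way at 0, fully open at -1), set as the call begins (left out, the last holds). The fingers move at their own pace and stop on an object; "grip_force" is the grip in N (left out, the last holds). Time passes only in rows, so rows that repeat a pose let the fingers close. It gives the time, the measured TCP pose, the force, the opening and the grip force at its end, in the units of the state.
- env.state(): the state, without advancing time (a new reading comes with each control period).
- cams.grab_frame(name): name is "side" or "top" or "wrist"; returns a dict with "color" (420x560x3 uint8, blue, green, red), "intrinsics" (3x3 intrinsics, pixels), "R" (3x3) and "t" (3): a world point X has camera coordinates R X + t; the wrist camera has in their place "tool_from_camera" (4x4, takes a point from camera to tool coordinates, whose origin is the TCP and whose axes are the flange's). Camera axes: x right, y down, z forward; pixel columns grow to the right and rows downward; lengths in mm; the calibration is good to about 2 mm. A picture is of the moment at which its call begins: read the wrist's pose just before it. There is no depth.
- workorder.job_done(): hands the job in; it is judged then, once.
The state is a dict: "t": time; "qpos": joint angles; "dq": joint speeds; "joint_torque": joint torques, N m; "position": TCP position; "eef_rot": TCP orientation; "contact_force": force on the tool from outside, world axes, zero at the start; "torque": the same for the moment, N m; "width": opening from 0.0 (shut) to 1.0 (fully open); "grip_force": force on a finger pad.
Only numpy, scipy, OpenCV 4.12 (cv2) and the standard library are available. Lean on these libraries where they do the work, as an engineer would, in place of code of your own. Each camera call takes 0.05 s, during which the arm holds its last target. There are 200 camera calls.

TASK

Take the stirrer out of its upright holder and lower its rod nearly to the bottom of the round metal pan, at the clear side away from the robot. Stir the ceramic beads two full rounds, clockwise as seen from above and ending at that far side again, with the rod about midway between the pan's centre and its wall, so that the big bead is shoved along. Then stand the stirrer back in its holder, collar down on the tube, with the big bead still in the pan, and let go.

Things in the scene. Friction and masses are not known exactly. Their poses are not given: they have to be found in the camera images.
- stirrer: stirrer, 132 mm long, 120 g, loose, standing upright in the holder. Origin: lowest point of the rod's tip; z axis up along it. From the tip: steel rod 10 mm across (z 0 to 75 mm), flat stop collar 50 mm across (75 to 82 mm), round pale wooden handle 22 mm across (82 to 132 mm): grip it here from above at about 60 N, at any yaw.
- pan: round open aluminium pan, fixed to the bench, left or right of the holder. Origin: centre of its underside, on the bench; x to the far side, y to the left. Inside 136 mm, outside 142 mm across, rim 45 mm high, flat inner floor at z 4 mm. No bead within 20 mm of x +35, y 0 mm at first. Stir on a circle of 30 mm radius, tip at z 12 mm (20 at most). Beads yield to 2 N, a wedged one to 15 N.
- holder: upright grey steel tube, 46 mm outside, 80 mm high, on a 70 mm square foot, fixed to the bench. Origin: centre of its underside, on the bench top. Open at the top, round bore of 28 mm (9 mm of play all round for the rod). The stirrer is home when its collar lies flat on the tube's top: the rod's tip is then 5 mm above the bench.
- big_bead_center (a point): centre of the big bead: white ceramic barrel, 26 mm across and 26 mm tall, 40 g, loose, the only big one among eight small beads 16 mm across and 16 mm tall (12 g). It starts in the pan, about 30 mm from the pan's centre towards the robot, in the path of the rod.
There are look-alikes about, which are no part of the job. Leave any blue look-alike of the stirrer alone.

How it is judged:
By the outcome, as a careful person would: the job done as asked, in the order asked, and still so for the second after the job is handed in, with the robot touching nothing.
It also fails if it takes over 72 s, if anything falls off the work surface, if the arm or the gripper's body presses on something with over 40 N, if the wrist force passes 120 N, or if a joint passes its speed limit or range.

## Working session

There is one attempt and no reset: what is moved stays moved. The work goes in short steps, Python scripts to look and compute and a tool call to move; the robot and the scene stay as the last step left them, time stands still between calls to the robot, and variables do not carry over. Pictures are saved under pics/ and viewed, at most 10 in all, crops included, and the job is handed in when it is done.

Besides the shell and the picture viewer there is one more tool, called after ">>>" as name([rows], argument=value, ...), one row to a line, values as JSON. carry_out: Moves the arm, as the interface text tells. Its arguments: {"type":"object","properties":{"increments":{"type":"array","items":{"type":"object","properties":{"tx":{"type":"number"},"ty":{"type":"number"},"tz":{"type":"number"},"ax":{"type":"number"},"ay":{"type":"number"},"az":{"type":"number"}}}},"hand":{"type":"number"},"grip_force":{"type":"number"}},"required":["increments"]}

```bash
mkdir -p pics; python3 - <<'E'
from cell import env,cams
import cv2,numpy as np
s=env.state();print(s['t'],s['position'],s['eef_rot'],s['width'],env.tip_reach)
fs=[]
for n in("top","side"):
    f=cams.grab_frame(n);cv2.imwrite(f"pics/{n}0.png",f["color"]);print(n,np.round(f["intrinsics"],1).tolist(),np.round(f["R"],3).tolist(),np.round(f["t"],1).tolist())
    np.savez(f"{n}0.npz",**f)
E
```

```text
0.0 [ 148.34432341 -606.4796362   210.69009894] [-3.11711564e+00 -3.75472875e-01  7.88447776e-06] 1.004409482085884 8.0
top [[476.9, 0.0, 285.6], [0.0, 476.9, 206.8], [0.0, 0.0, 1.0]] [[0.098, -0.995, 0.005], [-0.963, -0.096, -0.254], [0.253, 0.02, -0.967]] [-15.7, 542.5, 825.7]
side [[498.6, 0.0, 279.0], [0.0, 498.6, 211.5], [0.0, 0.0, 1.0]] [[-0.84, -0.543, -0.017], [-0.28, 0.46, -0.842], [0.465, -0.703, -0.539]] [442.1, 187.2, 715.9]
```

View pics/top0.png

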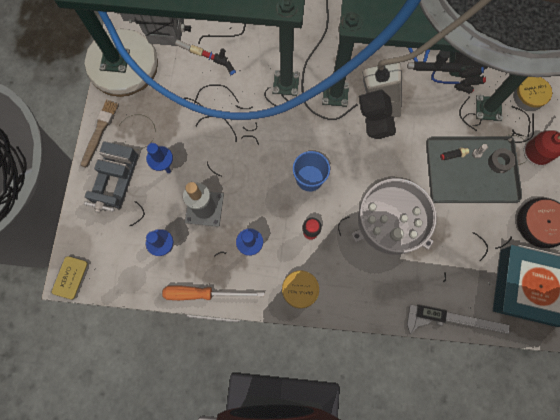

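View pics/side0.png

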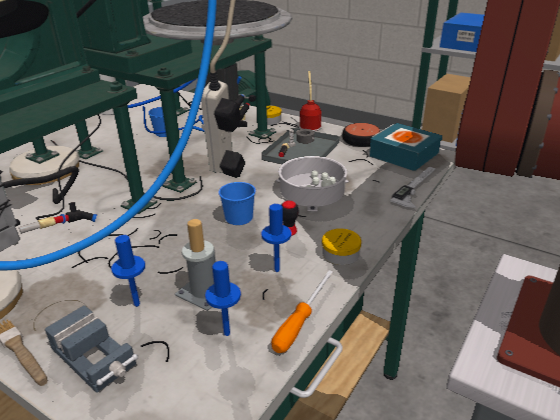

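The top picture shows a pale handle in a grey tube at about (193,190), with three blue look-alikes at (158,157), (158,242) and (249,242). The pan is at (397,215). In the side view the pale handle is at (195,235), standing in the tube on its square foot. The pale one fits the description because of its wooden handle and holder. I'll measure next and confirm it in an enlarged crop.

```bash
cat > h.py <<'E'
import numpy as np,cv2
def load(n): return dict(np.load(n))
def ray(f,uv):
    d=f["R"].T@np.linalg.inv(f["intrinsics"])@np.array([*uv,1.]);c=-f["R"].T@f["t"];return c,d/np.linalg.norm(d)
def onz(f,uv,z):
    c,d=ray(f,uv);return c+d*(z-c[2])/d[2]
def tri(a,ua,b,ub):
    c1,d1=ray(a,ua);c2,d2=ray(b,ub)
    s=np.linalg.lstsq(np.c_[d1,-d2],c2-c1,rcond=None)[0];p,q=c1+d1*s[0],c2+d2*s[1];return (p+q)/2,np.linalg.norm(p-q)
def proj(f,X):
    p=f["intrinsics"]@(f["R"]@np.array(X,float)+f["t"]);return p[:2]/p[2]
E
python3 - <<'E'
from h import *
T=load("top0.npz");S=load("side0.npz");np.set_printoptions(precision=1,suppress=True)
print("cams",-T["R"].T@T["t"],-S["R"].T@S["t"])
for n,f in(("T",T),("S",S)):
    hsv=cv2.cvtColor(f["color"],cv2.COLOR_BGR2HSV)
    for nm,lo,hi in(("blue",(112,150,60),(125,255,255)),("wood",(8,70,90),(24,190,255))):
        m=cv2.inRange(hsv,lo,hi);k,l,st,c=cv2.connectedComponentsWithStats(m)
        print(n,nm,[(st[i].tolist(),c[i].round(1).tolist()) for i in range(1,k) if st[i,4]>60])
for uv in((158,157),(158,242),(249,242)): print("blue",onz(T,uv,90))
print("handle top",onz(T,(192,187),137)," tri",tri(T,(192,187),S,(195,224)))
print("pan rim T",[onz(T,p,45) for p in((397,178),(397,252),(359,215),(436,215))])
print("hose tri-ish",tri(T,(230,115),S,(190,120)))
a=cv2.resize(T["color"][140:260,130:270],None,fx=3,fy=3,interpolation=cv2.INTER_CUBIC)
b=cv2.resize(T["color"][160:280,340:455],None,fx=3,fy=3,interpolation=cv2.INTER_CUBIC)
cv2.imwrite("pics/crop1.png",np.hstack([a,b]))
E
```

```text
cams [314.9  20.3 936.3] [ 90.8 656.7 551. ]
T blue [([147, 150, 25, 20, 205], [160.5, 161.4]), ([147, 230, 25, 25, 314], [158.6, 243.8]), ([237, 230, 26, 25, 369], [248.7, 242.5])]
T wood [([519, 77, 34, 30, 789], [535.4, 91.2]), ([102, 100, 16, 14, 138], [109.5, 106.5]), ([81, 120, 26, 46, 294], [93.4, 141.5]), ([185, 182, 14, 18, 169], [192.1, 190.1]), ([51, 256, 36, 44, 965], [68.9, 277.4]), ([522, 267, 38, 39, 927], [540.7, 286.7]), ([282, 270, 37, 39, 1105], [300.2, 288.7]), ([162, 285, 50, 16, 653], [185.3, 292.7])]
S blue []
S wood [([545, 9, 15, 52, 356], [554.6, 41.8]), ([308, 71, 4, 30, 63], [309.8, 84.4]), ([422, 74, 49, 69, 2222], [445.3, 105.4]), ([392, 131, 20, 12, 65], [399.6, 135.2]), ([38, 217, 18, 12, 142], [46.4, 222.0]), ([187, 219, 17, 33, 439], [195.5, 234.8]), ([0, 303, 12, 16, 85], [4.9, 310.9]), ([285, 311, 105, 109, 3915], [346.0, 366.2]), ([0, 320, 15, 14, 120], [5.5, 325.8]), ([5, 335, 42, 51, 700], [26.8, 359.6]), ([306, 347, 31, 43, 87], [320.8, 367.7]), ([0, 390, 39, 30, 604], [12.7, 409.3])]
blue [608.8 286.   90. ]
blue [448.3 259.2  90. ]
blue [464.5  96.5  90. ]
handle top [543.3 202.9 137. ]  tri (array([544.4, 204. , 130.5]), np.float64(1.5716425985702318))
pan rim T [array([ 627.9, -173.9,   45. ]), array([ 481. , -179.5,   45. ]), array([ 545.7, -103.9,   45. ]), array([ 560.4, -251.6,   45. ])]
hose tri-ish (array([617.2, 126.8, 260.4]), np.float64(24.06288326515758))
```

View pics/crop1.png

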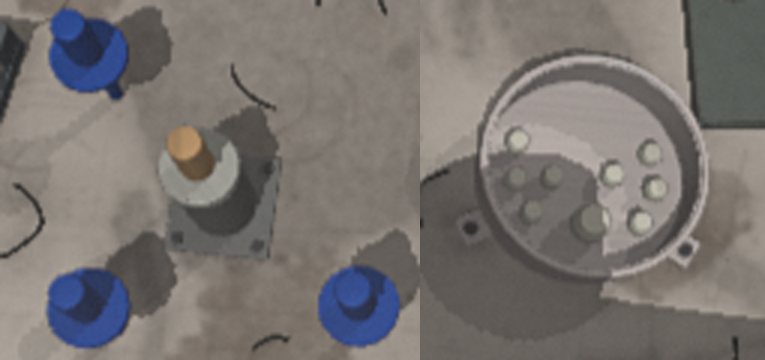

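```bash
python3 - <<'E'
from h import *
T=load("top0.npz");S=load("side0.npz");np.set_printoptions(precision=1,suppress=True)
def bl(f):
    h=cv2.cvtColor(f["color"],cv2.COLOR_BGR2HSV);return cv2.inRange(h,(98,110,90),(112,255,255))
ms=bl(S)
for uv in((112,40),(150,88),(200,113),(240,117),(290,108),(330,85),(370,48),(400,12)):
    c,d=ray(T,uv);hit=[]
    for s in range(400,950,3):
        X=c+d*s;q=proj(S,X)
        if 0<=q[0]<560 and 0<=q[1]<420 and ms[int(q[1]),int(q[0])]: hit.append(X)
    print(uv,[hit[0],hit[len(hit)//2],hit[-1]] if hit else None)
print("pan",onz(T,(397.3,215.3),45),"big",onz(T,(397.7,233),30))
print("collar",onz(T,(196.3,197),87),"foot corners",[onz(T,(130+a/3,140+b/3),8) for a,b in((279,158),(268,258),(165,252))])
print("pan in S",proj(S,(553,-177,45)),"ears",[onz(T,p,5) for p in((357.3,236),(428.7,243.3))])
E
```

```text
(112, 40) None
(150, 88) None
(200, 113) [array([613.2, 172.8, 291.1]), array([621.8, 177.2, 272.5]), array([704.3, 219.3,  94.1])]
(240, 117) [array([559.7,  96.8, 406.1]), array([585.9, 105. , 349.4]), array([704.3, 142. ,  92.8])]
(290, 108) [array([646.8,  42.4, 266.3]), array([677.4,  44.5, 204.5]), array([701.4,  46.1, 156.2])]
(330, 85) [array([678.5, -14.5, 290.4]), array([729.9, -19.4, 199. ]), array([779.9, -24.2, 110.2])]
(370, 48) [array([688.5, -58.5, 378.5]), array([713.4, -63.8, 341.3]), array([791.3, -80.2, 225. ])]
(400, 12) None
pan [ 552.4 -177.4   45. ] big [ 521.1 -182.8   30. ]
collar [539.2 203.6  87. ] foot corners [array([574.5, 168.2,   8. ]), array([505.2, 166.4,   8. ]), array([502.5, 234.9,   8. ])]
pan in S [312.9 171.1] ears [array([ 512.8, -108.6,    5. ]), array([ 512. , -250.5,    5. ])]
```

```bash
python3 - <<'E'
from cell import env,cams
import cv2,numpy as np
f=cams.grab_frame("wrist");print(np.round(f["tool_from_camera"],2),np.round(f["intrinsics"],1).tolist());print(env.state()['qpos'])
from scipy.spatial.transform import Rotation as R
s=env.state();M=R.from_rotvec(s['eef_rot']).as_matrix();print(M.round(3),[ (M.T@(np.array(p)-s['position'])).round(1) for p in((510,203,240),(540,203,235))])
E
```

```text
[[-0.0000e+00 -9.6000e-01 -2.9000e-01  7.3720e+01]
 [ 1.0000e+00 -0.0000e+00  0.0000e+00 -1.0000e-01]
 [-0.0000e+00 -2.9000e-01  9.6000e-01 -1.6213e+02]
 [ 0.0000e+00  0.0000e+00  0.0000e+00  1.0000e+00]] [[299.5, 0.0, 277.5], [0.0, 299.5, 211.7], [0.0, 0.0, 1.0]]
[-1.45710516e+00  2.21074849e-01  1.52733120e+00 -1.03495916e-05
  1.39466841e+00 -1.26123681e-01]
[[ 0.971  0.238 -0.   ]
 [ 0.238 -0.971  0.001]
 [ 0.    -0.001 -1.   ]] [array([ 543.6, -700.6,  -27.9]), array([ 572.7, -693.5,  -22.9])]
```

>>> carry_out([
  {"tx": 0.01, "ty": -0.013, "tz": -0.002, "az": -0.04},
  {"tx": 0.03, "ty": -0.039, "tz": -0.005, "az": -0.11},
  {"tx": 0.052, "ty": -0.067, "tz": -0.01, "az": -0.18},
  {"tx": 0.074, "ty": -0.095, "tz": -0.015, "az": -0.25},
  {"tx": 0.096, "ty": -0.124, "tz": -0.02, "az": -0.32},
  {"tx": 0.118, "ty": -0.152, "tz": -0.025, "az": -0.39},
  {"tx": 0.14, "ty": -0.18, "tz": -0.03, "az": -0.46},
  {"tx": 0.162, "ty": -0.209, "tz": -0.03, "az": -0.53},
  {"tx": 0.184, "ty": -0.237, "tz": -0.03, "az": -0.6},
  {"tx": 0.206, "ty": -0.265, "tz": -0.03, "az": -0.67},
  {"tx": 0.228, "ty": -0.294, "tz": -0.03, "az": -0.74},
  {"tx": 0.25, "ty": -0.322, "tz": -0.03, "az": -0.81},
  {"tx": 0.272, "ty": -0.351, "tz": -0.03, "az": -0.88},
  {"tx": 0.294, "ty": -0.379, "tz": -0.03, "az": -0.95},
  {"tx": 0.316, "ty": -0.407, "tz": -0.03, "az": -1.02},
  {"tx": 0.338, "ty": -0.436, "tz": -0.03, "az": -1.09},
  {"tx": 0.36, "ty": -0.464, "tz": -0.03, "az": -1.16},
  {"tx": 0.382, "ty": -0.492, "tz": -0.03, "az": -1.23},
  {"tx": 0.4, "ty": -0.516, "tz": -0.03, "az": -1.29},
  {"tx": 0.41, "ty": -0.528, "tz": -0.03, "az": -1.331},
], hand=-1, grip_force=60)

```text
invalid input
```

>>> carry_out([
  {"tx": 0.01, "ty": -0.013, "tz": -0.002, "ax": 0, "ay": 0, "az": -0.04},
], hand=-1, grip_force=60)

```text
t: 0.23
position: [153.9, -593.0, 212.7]
eef_rot: [-3.111, -0.435, 0.001]
contact_force: [0.5, 0.8, -1.0]
width: 0.994
grip_force: 0.0
```

>>> carry_out([
  {"tx": 0.021, "ty": -0.025, "tz": -0.002, "ax": 0, "ay": 0, "az": -0.065},
  {"tx": 0.042, "ty": -0.05, "tz": -0.004, "ax": 0, "ay": 0, "az": -0.13},
  {"tx": 0.063, "ty": -0.075, "tz": -0.006, "ax": 0, "ay": 0, "az": -0.195},
  {"tx": 0.084, "ty": -0.1, "tz": -0.008, "ax": 0, "ay": 0, "az": -0.26},
  {"tx": 0.105, "ty": -0.125, "tz": -0.01, "ax": 0, "ay": 0, "az": -0.325},
  {"tx": 0.126, "ty": -0.15, "tz": -0.012, "ax": 0, "ay": 0, "az": -0.39},
  {"tx": 0.147, "ty": -0.175, "tz": -0.014, "ax": 0, "ay": 0, "az": -0.455},
  {"tx": 0.168, "ty": -0.2, "tz": -0.016, "ax": 0, "ay": 0, "az": -0.52},
  {"tx": 0.189, "ty": -0.225, "tz": -0.018, "ax": 0, "ay": 0, "az": -0.585},
  {"tx": 0.21, "ty": -0.25, "tz": -0.02, "ax": 0, "ay": 0, "az": -0.65},
  {"tx": 0.231, "ty": -0.275, "tz": -0.022, "ax": 0, "ay": 0, "az": -0.715},
  {"tx": 0.252, "ty": -0.3, "tz": -0.024, "ax": 0, "ay": 0, "az": -0.78},
  {"tx": 0.273, "ty": -0.325, "tz": -0.026, "ax": 0, "ay": 0, "az": -0.845},
  {"tx": 0.294, "ty": -0.35, "tz": -0.026, "ax": 0, "ay": 0, "az": -0.91},
  {"tx": 0.315, "ty": -0.375, "tz": -0.026, "ax": 0, "ay": 0, "az": -0.975},
  {"tx": 0.336, "ty": -0.4, "tz": -0.026, "ax": 0, "ay": 0, "az": -1.04},
  {"tx": 0.357, "ty": -0.425, "tz": -0.026, "ax": 0, "ay": 0, "az": -1.105},
  {"tx": 0.378, "ty": -0.45, "tz": -0.026, "ax": 0, "ay": 0, "az": -1.17},
  {"tx": 0.399, "ty": -0.475, "tz": -0.026, "ax": 0, "ay": 0, "az": -1.235},
  {"tx": 0.42, "ty": -0.5, "tz": -0.026, "ax": 0, "ay": 0, "az": -1.291},
])

```text
t: 1.9
position: [420.9, 6.2, 239.8]
eef_rot: [2.217, 2.225, 0.0]
contact_force: [1.3, -0.2, -0.3]
width: 0.996
grip_force: 0.0
```

>>> carry_out([
  {"tx": 0.02, "ty": 0.012, "tz": 0, "ax": 0, "ay": 0, "az": 0},
  {"tx": 0.05, "ty": 0.029, "tz": 0, "ax": 0, "ay": 0, "az": 0},
  {"tx": 0.08, "ty": 0.046, "tz": 0, "ax": 0, "ay": 0, "az": 0},
  {"tx": 0.11, "ty": 0.064, "tz": 0.003, "ax": 0, "ay": 0, "az": 0},
  {"tx": 0.14, "ty": 0.081, "tz": 0.006, "ax": 0, "ay": 0, "az": 0},
  {"tx": 0.17, "ty": 0.099, "tz": 0.01, "ax": 0, "ay": 0, "az": 0},
  {"tx": 0.19, "ty": 0.11, "tz": 0.013, "ax": 0, "ay": 0, "az": 0},
  {"tx": 0.198, "ty": 0.115, "tz": 0.015, "ax": 0, "ay": 0, "az": 0},
  {"tx": 0.198, "ty": 0.115, "tz": 0.015, "ax": 0, "ay": 0, "az": 0},
])

```text
t: 2.65
position: [535.4, 203.7, 223.5]
eef_rot: [-2.218, -2.223, 0.003]
contact_force: [-0.4, 0.4, -0.3]
width: 1.002
grip_force: 0.0
```

```bash
cat >> h.py <<'E'
def wrist():
    from cell import env,cams
    from scipy.spatial.transform import Rotation as R
    s=env.state();f=cams.grab_frame("wrist");W=np.eye(4);W[:3,:3]=R.from_rotvec(s['eef_rot']).as_matrix();W[:3,3]=s['position']
    E=np.linalg.inv(W@f["tool_from_camera"]);return s,dict(color=f["color"],intrinsics=f["intrinsics"],R=E[:3,:3],t=E[:3,3])
E
python3 - <<'E'
from h import *
np.set_printoptions(precision=1,suppress=True)
s,f=wrist();np.savez("w1.npz",**f);cv2.imwrite("pics/w1.png",f["color"]);print(s['t'],s['position'],s['contact_force'],s['qpos'])
h=cv2.cvtColor(f["color"],cv2.COLOR_BGR2HSV);m=cv2.inRange(h,(8,70,90),(24,190,255));k,l,st,c=cv2.connectedComponentsWithStats(m)
print([(st[i].tolist(),c[i]) for i in range(1,k) if st[i,4]>100])
print("pred handle top",proj(f,(540,203,137)),"collar",proj(f,(540,203,87)))
E
```

```text
2.65 [535.4 203.7 223.5] [-0.4  0.4 -0.3] [0.2 0.1 1.6 0.  1.4 0.2]
[([126, 140, 36, 77, 282], array([143.2, 176.9])), ([274, 186, 24, 34, 592], array([284.7, 204.1]))]
pred handle top [281.7 211.3] collar [281.2 197.4]
```

View pics/w1.png

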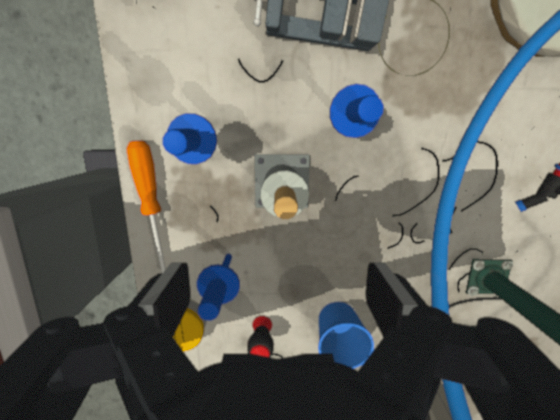

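The wrist picture shows the pale handle's top at (285,208) on its white collar, inside the tube on the square foot. The blue look-alikes are at (188,138), (357,110) and (217,290), all clear of the fingers. The blue hose is to the right at about x 445. Next I descend.

>>> carry_out([
  {"tx": 0.002, "ty": 0.007, "tz": 0.01, "ax": 0, "ay": 0, "az": 0},
  {"tx": 0.002, "ty": 0.008, "tz": 0.03, "ax": 0, "ay": 0, "az": 0},
  {"tx": 0.002, "ty": 0.008, "tz": 0.05, "ax": 0, "ay": 0, "az": 0},
  {"tx": 0.002, "ty": 0.008, "tz": 0.07, "ax": 0, "ay": 0, "az": 0},
  {"tx": 0.002, "ty": 0.008, "tz": 0.09, "ax": 0, "ay": 0, "az": 0},
  {"tx": 0.002, "ty": 0.008, "tz": 0.105, "ax": 0, "ay": 0, "az": 0},
  {"tx": 0.002, "ty": 0.008, "tz": 0.115, "ax": 0, "ay": 0, "az": 0},
  {"tx": 0.002, "ty": 0.008, "tz": 0.12, "ax": 0, "ay": 0, "az": 0},
  {"tx": 0.002, "ty": 0.008, "tz": 0.12, "ax": 0, "ay": 0, "az": 0},
  {"tx": 0.002, "ty": 0.008, "tz": 0.12, "ax": 0, "ay": 0, "az": 0},
])

```text
t: 3.53
position: [544.1, 204.0, 105.4]
eef_rot: [2.222, 2.22, 0.001]
contact_force: [0.5, -0.8, 0.8]
width: 1.001
grip_force: 0.0
```

>>> carry_out([
  {"tx": 0, "ty": 0, "tz": 0, "ax": 0, "ay": 0, "az": 0},
  {"tx": 0, "ty": 0, "tz": 0, "ax": 0, "ay": 0, "az": 0},
  {"tx": 0, "ty": 0, "tz": 0, "ax": 0, "ay": 0, "az": 0},
  {"tx": 0, "ty": 0, "tz": 0, "ax": 0, "ay": 0, "az": 0},
  {"tx": 0, "ty": 0, "tz": 0, "ax": 0, "ay": 0, "az": 0},
  {"tx": 0, "ty": 0, "tz": 0, "ax": 0, "ay": 0, "az": 0},
  {"tx": 0, "ty": 0, "tz": 0, "ax": 0, "ay": 0, "az": 0},
  {"tx": 0, "ty": 0, "tz": 0, "ax": 0, "ay": 0, "az": 0},
  {"tx": 0, "ty": 0, "tz": 0, "ax": 0, "ay": 0, "az": 0},
  {"tx": 0, "ty": 0, "tz": 0, "ax": 0, "ay": 0, "az": 0},
  {"tx": 0, "ty": 0, "tz": 0, "ax": 0, "ay": 0, "az": 0},
  {"tx": 0, "ty": 0, "tz": 0, "ax": 0, "ay": 0, "az": 0},
], hand=1, grip_force=60)

```text
t: 4.53
position: [543.6, 204.6, 105.3]
eef_rot: [-2.221, -2.221, -0.0]
contact_force: [-2.5, -0.3, 4.5]
width: 0.227
grip_force: 58.6
```

>>> carry_out([
  {"tx": 0, "ty": 0, "tz": -0.004, "ax": 0, "ay": 0, "az": 0},
  {"tx": 0, "ty": 0, "tz": -0.014, "ax": 0, "ay": 0, "az": 0},
  {"tx": 0, "ty": 0, "tz": -0.028, "ax": 0, "ay": 0, "az": 0},
  {"tx": 0, "ty": 0, "tz": -0.042, "ax": 0, "ay": 0, "az": 0},
  {"tx": 0, "ty": 0, "tz": -0.056, "ax": 0, "ay": 0, "az": 0},
  {"tx": 0, "ty": 0, "tz": -0.07, "ax": 0, "ay": 0, "az": 0},
  {"tx": 0, "ty": 0, "tz": -0.084, "ax": 0, "ay": 0, "az": 0},
  {"tx": 0, "ty": 0, "tz": -0.095, "ax": 0, "ay": 0, "az": 0},
  {"tx": 0, "ty": -0.005, "tz": -0.1, "ax": 0, "ay": 0, "az": 0},
  {"tx": -0.005, "ty": -0.018, "tz": -0.1, "ax": 0, "ay": 0, "az": 0},
  {"tx": -0.015, "ty": -0.032, "tz": -0.1, "ax": 0, "ay": 0, "az": 0},
  {"tx": -0.03, "ty": -0.045, "tz": -0.1, "ax": 0, "ay": 0, "az": 0},
  {"tx": -0.05, "ty": -0.05, "tz": -0.1, "ax": 0, "ay": 0, "az": 0},
  {"tx": -0.075, "ty": -0.05, "tz": -0.1, "ax": 0, "ay": 0, "az": 0},
  {"tx": -0.1, "ty": -0.05, "tz": -0.1, "ax": 0, "ay": 0, "az": 0},
  {"tx": -0.125, "ty": -0.05, "tz": -0.1, "ax": 0, "ay": 0, "az": 0},
  {"tx": -0.15, "ty": -0.05, "tz": -0.1, "ax": 0, "ay": 0, "az": 0},
  {"tx": -0.175, "ty": -0.05, "tz": -0.1, "ax": 0, "ay": 0, "az": 0},
  {"tx": -0.195, "ty": -0.05, "tz": -0.1, "ax": 0, "ay": 0, "az": 0},
  {"tx": -0.205, "ty": -0.05, "tz": -0.1, "ax": 0, "ay": 0, "az": 0},
])

```text
t: 6.2
position: [493.0, -2.6, 204.5]
eef_rot: [2.223, 2.219, -0.001]
contact_force: [-0.3, 0.1, -1.6]
width: 0.227
grip_force: 58.8
```

>>> carry_out([
  {"tx": -0.008, "ty": 0.004, "tz": 0, "ax": 0, "ay": 0, "az": 0},
  {"tx": -0.026, "ty": 0.013, "tz": 0, "ax": 0, "ay": 0, "az": 0},
  {"tx": -0.046, "ty": 0.023, "tz": 0, "ax": 0, "ay": 0, "az": 0},
  {"tx": -0.068, "ty": 0.034, "tz": 0, "ax": 0, "ay": 0, "az": 0},
  {"tx": -0.09, "ty": 0.045, "tz": 0, "ax": 0, "ay": 0, "az": 0},
  {"tx": -0.112, "ty": 0.056, "tz": 0, "ax": 0, "ay": 0, "az": 0},
  {"tx": -0.134, "ty": 0.067, "tz": 0, "ax": 0, "ay": 0, "az": 0},
  {"tx": -0.154, "ty": 0.078, "tz": 0, "ax": 0, "ay": 0, "az": 0},
  {"tx": -0.17, "ty": 0.086, "tz": 0, "ax": 0, "ay": 0, "az": 0},
  {"tx": -0.178, "ty": 0.09, "tz": 0, "ax": 0, "ay": 0, "az": 0},
  {"tx": -0.178, "ty": 0.09, "tz": 0, "ax": 0, "ay": 0, "az": 0},
  {"tx": -0.178, "ty": 0.09, "tz": 0, "ax": 0, "ay": 0, "az": 0},
])

```text
t: 7.2
position: [583.5, -177.7, 204.2]
eef_rot: [-2.22, -2.22, -0.0]
contact_force: [-0.5, 0.4, -1.3]
width: 0.221
grip_force: 58.9
```

```bash
python3 - <<'E'
from h import *
from cell import cams
np.set_printoptions(precision=1,suppress=True)
s,f=wrist();np.savez("w2.npz",**f);print(s['t'],s['position'])
g=cams.grab_frame("side");np.savez("side2.npz",**g)
p=s['position'];print("wrist: rim pts",[proj(f,(553+71*a,-178+71*b,45)) for a,b in((1,0),(-1,0),(0,1),(0,-1))],"tip",proj(f,(p[0],p[1],p[2]-100)))
print("side tip pred",proj(g,(p[0],p[1],p[2]-100.3)),"side collar",proj(g,(p[0],p[1],p[2]-20)))
a=g["color"][90:230,220:420];cv2.imwrite("pics/s2.png",np.hstack([cv2.resize(f["color"],(490,368)),cv2.resize(a,None,fx=1.54,fy=2.63)[:368]]))
E
```

```text
7.2 [ 583.5 -177.7  204.2]
wrist: rim pts [array([313.6, 192.3]), array([184.3, 192.3]), array([247., 125.]), array([250.6, 251.8])] tip [276.4 206.4]
side tip pred [301.  142.8] side collar [301.3 106.6]
```

View pics/s2.png

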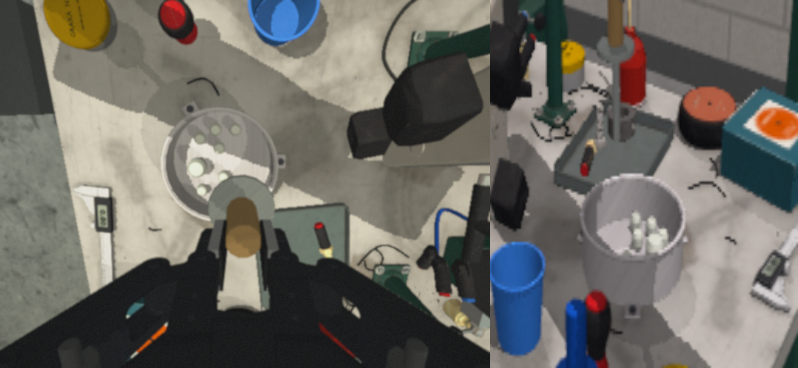

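The wrist view shows the pan rim from (185,126) to (314,…), within 1 px of the prediction, with the upright stirrer held over its far side. In the side view the rod tip is at about (301,143), as predicted. The big bead is at about (224,191) in the wrist image. Next I check the black object next to the pan for clearance.

```bash
python3 - <<'E'
from h import *
np.set_printoptions(precision=1,suppress=True)
T=load("top0.npz");W=load("w2.npz");S=load("side0.npz")
print(tri(W,(417,154),T,(378,130)),tri(W,(491,114),T,(375,102)),tri(T,(378,128),S,(232,163)),tri(T,(375,102),S,(233,112)))
E
```

```text
(array([ 759.7, -143.1,  -21.7]), np.float64(5.3246268857628)) (array([ 717.9, -100.9,  172.6]), np.float64(3.944215963470473)) (array([ 736.5, -132.4,   35.2]), np.float64(3.276941089840748)) (array([ 711.6, -104.8,  174.4]), np.float64(14.502091559577119))
```

>>> carry_out([
  {"tx": 0, "ty": 0, "tz": 0.006, "ax": 0, "ay": 0, "az": 0},
  {"tx": 0, "ty": 0, "tz": 0.018, "ax": 0, "ay": 0, "az": 0},
  {"tx": 0, "ty": 0, "tz": 0.032, "ax": 0, "ay": 0, "az": 0},
  {"tx": 0, "ty": 0, "tz": 0.046, "ax": 0, "ay": 0, "az": 0},
  {"tx": 0, "ty": 0, "tz": 0.06, "ax": 0, "ay": 0, "az": 0},
  {"tx": 0, "ty": 0, "tz": 0.072, "ax": 0, "ay": 0, "az": 0},
  {"tx": 0, "ty": 0, "tz": 0.082, "ax": 0, "ay": 0, "az": 0},
  {"tx": 0, "ty": 0, "tz": 0.089, "ax": 0, "ay": 0, "az": 0},
  {"tx": 0, "ty": 0, "tz": 0.092, "ax": 0, "ay": 0, "az": 0},
  {"tx": 0, "ty": 0, "tz": 0.092, "ax": 0, "ay": 0, "az": 0},
  {"tx": 0, "ty": 0, "tz": 0.092, "ax": 0, "ay": 0, "az": 0},
])

```text
t: 8.22
position: [584.0, -178.7, 113.2]
eef_rot: [2.221, 2.221, 0.0]
contact_force: [0.5, -0.6, -1.3]
width: 0.222
grip_force: 58.9
```

>>> carry_out([
  {"tx": -0.0047, "ty": -0.0004, "tz": 0, "ax": 0, "ay": 0, "az": 0},
  {"tx": -0.0093, "ty": -0.0015, "tz": 0, "ax": 0, "ay": 0, "az": 0},
  {"tx": -0.0136, "ty": -0.0033, "tz": 0, "ax": 0, "ay": 0, "az": 0},
  {"tx": -0.0176, "ty": -0.0057, "tz": 0, "ax": 0, "ay": 0, "az": 0},
  {"tx": -0.0212, "ty": -0.0088, "tz": 0, "ax": 0, "ay": 0, "az": 0},
  {"tx": -0.0243, "ty": -0.0124, "tz": 0, "ax": 0, "ay": 0, "az": 0},
  {"tx": -0.0267, "ty": -0.0164, "tz": 0, "ax": 0, "ay": 0, "az": 0},
  {"tx": -0.0285, "ty": -0.0207, "tz": 0, "ax": 0, "ay": 0, "az": 0},
  {"tx": -0.0296, "ty": -0.0253, "tz": 0, "ax": 0, "ay": 0, "az": 0},
  {"tx": -0.03, "ty": -0.03, "tz": 0, "ax": 0, "ay": 0, "az": 0},
  {"tx": -0.0296, "ty": -0.0347, "tz": 0, "ax": 0, "ay": 0, "az": 0},
  {"tx": -0.0285, "ty": -0.0393, "tz": 0, "ax": 0, "ay": 0, "az": 0},
  {"tx": -0.0267, "ty": -0.0436, "tz": 0, "ax": 0, "ay": 0, "az": 0},
  {"tx": -0.0243, "ty": -0.0476, "tz": 0, "ax": 0, "ay": 0, "az": 0},
  {"tx": -0.0212, "ty": -0.0512, "tz": 0, "ax": 0, "ay": 0, "az": 0},
  {"tx": -0.0176, "ty": -0.0543, "tz": 0, "ax": 0, "ay": 0, "az": 0},
  {"tx": -0.0136, "ty": -0.0567, "tz": 0, "ax": 0, "ay": 0, "az": 0},
  {"tx": -0.0093, "ty": -0.0585, "tz": 0, "ax": 0, "ay": 0, "az": 0},
  {"tx": -0.0047, "ty": -0.0596, "tz": 0, "ax": 0, "ay": 0, "az": 0},
  {"tx": 0, "ty": -0.06, "tz": 0, "ax": 0, "ay": 0, "az": 0},
])

```text
t: 9.88
position: [523.6, -178.0, 112.8]
eef_rot: [2.221, 2.221, 0.0]
contact_force: [0.2, -0.8, -2.1]
width: 0.223
grip_force: 58.8
```

>>> carry_out([
  {"tx": 0.0047, "ty": 0.0004, "tz": 0, "ax": 0, "ay": 0, "az": 0},
  {"tx": 0.0093, "ty": 0.0015, "tz": 0, "ax": 0, "ay": 0, "az": 0},
  {"tx": 0.0136, "ty": 0.0033, "tz": 0, "ax": 0, "ay": 0, "az": 0},
  {"tx": 0.0176, "ty": 0.0057, "tz": 0, "ax": 0, "ay": 0, "az": 0},
  {"tx": 0.0212, "ty": 0.0088, "tz": 0, "ax": 0, "ay": 0, "az": 0},
  {"tx": 0.0243, "ty": 0.0124, "tz": 0, "ax": 0, "ay": 0, "az": 0},
  {"tx": 0.0267, "ty": 0.0164, "tz": 0, "ax": 0, "ay": 0, "az": 0},
  {"tx": 0.0285, "ty": 0.0207, "tz": 0, "ax": 0, "ay": 0, "az": 0},
  {"tx": 0.0296, "ty": 0.0253, "tz": 0, "ax": 0, "ay": 0, "az": 0},
  {"tx": 0.03, "ty": 0.03, "tz": 0, "ax": 0, "ay": 0, "az": 0},
  {"tx": 0.0296, "ty": 0.0347, "tz": 0, "ax": 0, "ay": 0, "az": 0},
  {"tx": 0.0285, "ty": 0.0393, "tz": 0, "ax": 0, "ay": 0, "az": 0},
  {"tx": 0.0267, "ty": 0.0436, "tz": 0, "ax": 0, "ay": 0, "az": 0},
  {"tx": 0.0243, "ty": 0.0476, "tz": 0, "ax": 0, "ay": 0, "az": 0},
  {"tx": 0.0212, "ty": 0.0512, "tz": 0, "ax": 0, "ay": 0, "az": 0},
  {"tx": 0.0176, "ty": 0.0543, "tz": 0, "ax": 0, "ay": 0, "az": 0},
  {"tx": 0.0136, "ty": 0.0567, "tz": 0, "ax": 0, "ay": 0, "az": 0},
  {"tx": 0.0093, "ty": 0.0585, "tz": 0, "ax": 0, "ay": 0, "az": 0},
  {"tx": 0.0047, "ty": 0.0596, "tz": 0, "ax": 0, "ay": 0, "az": 0},
  {"tx": 0, "ty": 0.06, "tz": 0, "ax": 0, "ay": 0, "az": 0},
])

```text
t: 11.55
position: [583.6, -179.2, 112.6]
eef_rot: [-2.221, -2.221, 0.0]
contact_force: [0.2, 0.4, -1.1]
width: 0.222
grip_force: 58.9
```

```bash
python3 - <<'E'
from h import *
from cell import cams
s,f=wrist();print(s['t'],s['position'],s['contact_force'])
g=cams.grab_frame("side")
a=g["color"][90:230,220:420];cv2.imwrite("pics/s3.png",np.hstack([cv2.resize(f["color"],(490,368)),cv2.resize(a,None,fx=1.54,fy=2.63)[:368]]))
E
```

```text
11.55 [ 583.61100758 -179.19944166  112.64392349] [ 0.21964006  0.43825511 -1.10940619]
```

View pics/s3.png

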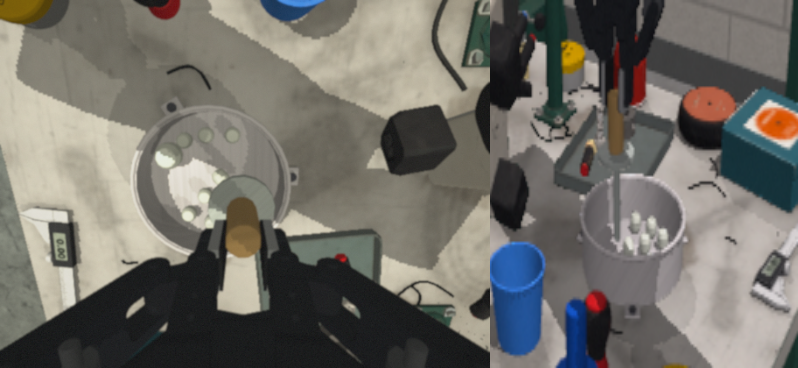

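After round 1 the picture shows the rod still upright in the pan. The big bead has been shoved round to about (166,155) in the left panel and is still inside. Now round 2.

>>> carry_out([
  {"tx": -0.0047, "ty": -0.0004, "tz": 0, "ax": 0, "ay": 0, "az": 0},
  {"tx": -0.0093, "ty": -0.0015, "tz": 0, "ax": 0, "ay": 0, "az": 0},
  {"tx": -0.0136, "ty": -0.0033, "tz": 0, "ax": 0, "ay": 0, "az": 0},
  {"tx": -0.0176, "ty": -0.0057, "tz": 0, "ax": 0, "ay": 0, "az": 0},
  {"tx": -0.0212, "ty": -0.0088, "tz": 0, "ax": 0, "ay": 0, "az": 0},
  {"tx": -0.0243, "ty": -0.0124, "tz": 0, "ax": 0, "ay": 0, "az": 0},
  {"tx": -0.0267, "ty": -0.0164, "tz": 0, "ax": 0, "ay": 0, "az": 0},
  {"tx": -0.0285, "ty": -0.0207, "tz": 0, "ax": 0, "ay": 0, "az": 0},
  {"tx": -0.0296, "ty": -0.0253, "tz": 0, "ax": 0, "ay": 0, "az": 0},
  {"tx": -0.03, "ty": -0.03, "tz": 0, "ax": 0, "ay": 0, "az": 0},
  {"tx": -0.0296, "ty": -0.0347, "tz": 0, "ax": 0, "ay": 0, "az": 0},
  {"tx": -0.0285, "ty": -0.0393, "tz": 0, "ax": 0, "ay": 0, "az": 0},
  {"tx": -0.0267, "ty": -0.0436, "tz": 0, "ax": 0, "ay": 0, "az": 0},
  {"tx": -0.0243, "ty": -0.0476, "tz": 0, "ax": 0, "ay": 0, "az": 0},
  {"tx": -0.0212, "ty": -0.0512, "tz": 0, "ax": 0, "ay": 0, "az": 0},
  {"tx": -0.0176, "ty": -0.0543, "tz": 0, "ax": 0, "ay": 0, "az": 0},
  {"tx": -0.0136, "ty": -0.0567, "tz": 0, "ax": 0, "ay": 0, "az": 0},
  {"tx": -0.0093, "ty": -0.0585, "tz": 0, "ax": 0, "ay": 0, "az": 0},
  {"tx": -0.0047, "ty": -0.0596, "tz": 0, "ax": 0, "ay": 0, "az": 0},
  {"tx": 0, "ty": -0.06, "tz": 0, "ax": 0, "ay": 0, "az": 0},
])

```text
t: 13.32
position: [523.6, -178.0, 112.8]
eef_rot: [-2.221, -2.222, -0.0]
contact_force: [0.7, -0.2, -1.3]
width: 0.222
grip_force: 58.8
```

>>> carry_out([
  {"tx": 0.0047, "ty": 0.0004, "tz": 0, "ax": 0, "ay": 0, "az": 0},
  {"tx": 0.0093, "ty": 0.0015, "tz": 0, "ax": 0, "ay": 0, "az": 0},
  {"tx": 0.0136, "ty": 0.0033, "tz": 0, "ax": 0, "ay": 0, "az": 0},
  {"tx": 0.0176, "ty": 0.0057, "tz": 0, "ax": 0, "ay": 0, "az": 0},
  {"tx": 0.0212, "ty": 0.0088, "tz": 0, "ax": 0, "ay": 0, "az": 0},
  {"tx": 0.0243, "ty": 0.0124, "tz": 0, "ax": 0, "ay": 0, "az": 0},
  {"tx": 0.0267, "ty": 0.0164, "tz": 0, "ax": 0, "ay": 0, "az": 0},
  {"tx": 0.0285, "ty": 0.0207, "tz": 0, "ax": 0, "ay": 0, "az": 0},
  {"tx": 0.0296, "ty": 0.0253, "tz": 0, "ax": 0, "ay": 0, "az": 0},
  {"tx": 0.03, "ty": 0.03, "tz": 0, "ax": 0, "ay": 0, "az": 0},
  {"tx": 0.0296, "ty": 0.0347, "tz": 0, "ax": 0, "ay": 0, "az": 0},
  {"tx": 0.0285, "ty": 0.0393, "tz": 0, "ax": 0, "ay": 0, "az": 0},
  {"tx": 0.0267, "ty": 0.0436, "tz": 0, "ax": 0, "ay": 0, "az": 0},
  {"tx": 0.0243, "ty": 0.0476, "tz": 0, "ax": 0, "ay": 0, "az": 0},
  {"tx": 0.0212, "ty": 0.0512, "tz": 0, "ax": 0, "ay": 0, "az": 0},
  {"tx": 0.0176, "ty": 0.0543, "tz": 0, "ax": 0, "ay": 0, "az": 0},
  {"tx": 0.0136, "ty": 0.0567, "tz": 0, "ax": 0, "ay": 0, "az": 0},
  {"tx": 0.0093, "ty": 0.0585, "tz": 0, "ax": 0, "ay": 0, "az": 0},
  {"tx": 0.0047, "ty": 0.0596, "tz": 0, "ax": 0, "ay": 0, "az": 0},
  {"tx": 0, "ty": 0.06, "tz": 0, "ax": 0, "ay": 0, "az": 0},
])

```text
t: 14.98
position: [583.8, -179.2, 112.8]
eef_rot: [2.222, 2.221, -0.0]
contact_force: [-0.5, -0.1, -1.9]
width: 0.225
grip_force: 58.8
```

>>> carry_out([
  {"tx": 0, "ty": 0, "tz": -0.004, "ax": 0, "ay": 0, "az": 0},
  {"tx": 0, "ty": 0, "tz": -0.014, "ax": 0, "ay": 0, "az": 0},
  {"tx": 0, "ty": 0, "tz": -0.028, "ax": 0, "ay": 0, "az": 0},
  {"tx": 0, "ty": 0, "tz": -0.042, "ax": 0, "ay": 0, "az": 0},
  {"tx": 0, "ty": 0, "tz": -0.056, "ax": 0, "ay": 0, "az": 0},
  {"tx": 0, "ty": 0, "tz": -0.07, "ax": 0, "ay": 0, "az": 0},
  {"tx": 0, "ty": 0, "tz": -0.082, "ax": 0, "ay": 0, "az": 0},
  {"tx": 0, "ty": 0, "tz": -0.09, "ax": 0, "ay": 0, "az": 0},
  {"tx": 0.004, "ty": -0.002, "tz": -0.092, "ax": 0, "ay": 0, "az": 0},
  {"tx": 0.016, "ty": -0.008, "tz": -0.092, "ax": 0, "ay": 0, "az": 0},
  {"tx": 0.032, "ty": -0.016, "tz": -0.092, "ax": 0, "ay": 0, "az": 0},
  {"tx": 0.05, "ty": -0.025, "tz": -0.092, "ax": 0, "ay": 0, "az": 0},
  {"tx": 0.07, "ty": -0.035, "tz": -0.092, "ax": 0, "ay": 0, "az": 0},
  {"tx": 0.09, "ty": -0.045, "tz": -0.092, "ax": 0, "ay": 0, "az": 0},
  {"tx": 0.11, "ty": -0.055, "tz": -0.092, "ax": 0, "ay": 0, "az": 0},
  {"tx": 0.13, "ty": -0.065, "tz": -0.092, "ax": 0, "ay": 0, "az": 0},
  {"tx": 0.148, "ty": -0.075, "tz": -0.092, "ax": 0, "ay": 0, "az": 0},
  {"tx": 0.164, "ty": -0.083, "tz": -0.092, "ax": 0, "ay": 0, "az": 0},
  {"tx": 0.174, "ty": -0.088, "tz": -0.092, "ax": 0, "ay": 0, "az": 0},
  {"tx": 0.178, "ty": -0.09, "tz": -0.092, "ax": 0, "ay": 0, "az": 0},
])

```text
t: 16.65
position: [492.0, 1.4, 203.9]
eef_rot: [-2.218, -2.222, 0.001]
contact_force: [-0.3, -0.1, -0.5]
width: 0.229
grip_force: 58.9
```

>>> carry_out([
  {"tx": 0.006, "ty": 0, "tz": 0, "ax": 0, "ay": 0, "az": 0},
  {"tx": 0.022, "ty": 0, "tz": 0, "ax": 0, "ay": 0, "az": 0},
  {"tx": 0.044, "ty": 0, "tz": 0, "ax": 0, "ay": 0, "az": 0},
  {"tx": 0.066, "ty": 0, "tz": 0, "ax": 0, "ay": 0, "az": 0},
  {"tx": 0.088, "ty": 0, "tz": 0, "ax": 0, "ay": 0, "az": 0},
  {"tx": 0.11, "ty": 0, "tz": 0, "ax": 0, "ay": 0, "az": 0},
  {"tx": 0.132, "ty": 0.002, "tz": 0, "ax": 0, "ay": 0, "az": 0},
  {"tx": 0.154, "ty": 0.008, "tz": 0, "ax": 0, "ay": 0, "az": 0},
  {"tx": 0.174, "ty": 0.018, "tz": 0, "ax": 0, "ay": 0, "az": 0},
  {"tx": 0.19, "ty": 0.03, "tz": 0, "ax": 0, "ay": 0, "az": 0},
  {"tx": 0.2, "ty": 0.041, "tz": 0, "ax": 0, "ay": 0, "az": 0},
  {"tx": 0.205, "ty": 0.048, "tz": 0, "ax": 0, "ay": 0, "az": 0},
  {"tx": 0.205, "ty": 0.05, "tz": 0, "ax": 0, "ay": 0, "az": 0},
  {"tx": 0.205, "ty": 0.05, "tz": 0, "ax": 0, "ay": 0, "az": 0},
  {"tx": 0.205, "ty": 0.05, "tz": 0, "ax": 0, "ay": 0, "az": 0},
])

```text
t: 17.9
position: [543.4, 203.6, 204.4]
eef_rot: [-2.222, -2.22, 0.002]
contact_force: [-0.7, -0.7, -1.6]
width: 0.223
grip_force: 58.9
```

```bash
python3 - <<'E'
from h import *
from cell import cams
s,f=wrist();p=s['position'];print(s['t'],p,s['eef_rot'])
g=cams.grab_frame("side");t=cams.grab_frame("top")
print("tip side",proj(g,(p[0],p[1],p[2]-100.3)),"tube top c",proj(g,(p[0],p[1],80)))
cv2.imwrite("pics/s4.png",np.hstack([cv2.resize(g["color"][130:310,130:290],None,fx=2.4,fy=2.4),cv2.resize(t["color"][150:294,330:474],(400,432))]))
E
```

```text
17.9 [543.38836064 203.57164142 204.38681278] [-2.22211103e+00 -2.22028155e+00  1.72326615e-03]
tip side [197.02649185 238.08371091] tube top c [198.64782695 250.57059258]
```

View pics/s4.png

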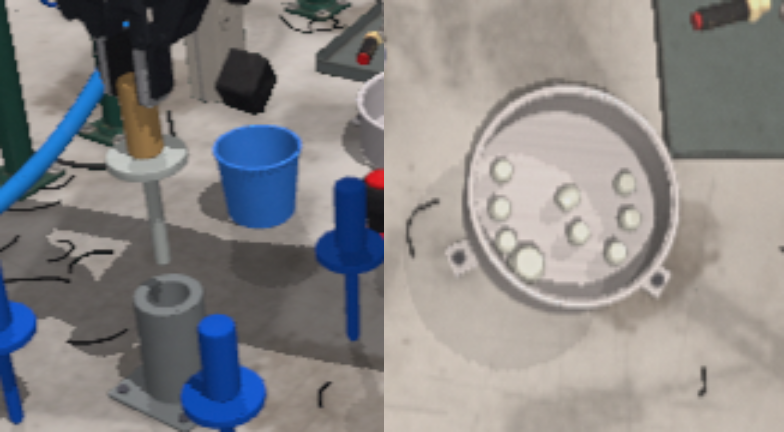

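The left panel shows the upright rod's tip at about (197,239) in the full side image, over the tube mouth at (200,252). The right panel shows all nine beads in the pan, with the big one at about (382,237) in the full top image. Next I lower the stirrer.

>>> carry_out([
  {"tx": 0, "ty": 0, "tz": 0.005, "ax": 0, "ay": 0, "az": 0},
  {"tx": 0, "ty": 0, "tz": 0.014, "ax": 0, "ay": 0, "az": 0},
  {"tx": 0, "ty": 0, "tz": 0.024, "ax": 0, "ay": 0, "az": 0},
  {"tx": 0, "ty": 0, "tz": 0.034, "ax": 0, "ay": 0, "az": 0},
  {"tx": 0, "ty": 0, "tz": 0.044, "ax": 0, "ay": 0, "az": 0},
  {"tx": 0, "ty": 0, "tz": 0.054, "ax": 0, "ay": 0, "az": 0},
  {"tx": 0, "ty": 0, "tz": 0.064, "ax": 0, "ay": 0, "az": 0},
  {"tx": 0, "ty": 0, "tz": 0.074, "ax": 0, "ay": 0, "az": 0},
  {"tx": 0, "ty": 0, "tz": 0.082, "ax": 0, "ay": 0, "az": 0},
  {"tx": 0, "ty": 0, "tz": 0.088, "ax": 0, "ay": 0, "az": 0},
  {"tx": 0, "ty": 0, "tz": 0.092, "ax": 0, "ay": 0, "az": 0},
  {"tx": 0, "ty": 0, "tz": 0.095, "ax": 0, "ay": 0, "az": 0},
  {"tx": 0, "ty": 0, "tz": 0.097, "ax": 0, "ay": 0, "az": 0},
  {"tx": 0, "ty": 0, "tz": 0.098, "ax": 0, "ay": 0, "az": 0},
  {"tx": 0, "ty": 0, "tz": 0.099, "ax": 0, "ay": 0, "az": 0},
  {"tx": 0, "ty": 0, "tz": 0.0995, "ax": 0, "ay": 0, "az": 0},
  {"tx": 0, "ty": 0, "tz": 0.0995, "ax": 0, "ay": 0, "az": 0},
])

```text
t: 19.47
position: [543.8, 204.5, 105.5]
eef_rot: [2.221, 2.221, 0.001]
contact_force: [-0.1, 0.3, -0.9]
width: 0.224
grip_force: 58.9
```

>>> carry_out([
  {"tx": 0, "ty": 0, "tz": 0.0003, "ax": 0, "ay": 0, "az": 0},
  {"tx": 0, "ty": 0, "tz": 0.0006, "ax": 0, "ay": 0, "az": 0},
  {"tx": 0, "ty": 0, "tz": 0.0008, "ax": 0, "ay": 0, "az": 0},
  {"tx": 0, "ty": 0, "tz": 0.001, "ax": 0, "ay": 0, "az": 0},
  {"tx": 0, "ty": 0, "tz": 0.001, "ax": 0, "ay": 0, "az": 0},
])

```text
t: 19.88
position: [543.9, 204.6, 105.3]
eef_rot: [2.221, 2.221, 0.001]
contact_force: [-2.2, -0.8, 7.1]
width: 0.225
grip_force: 59.5
```

>>> carry_out([
  {"tx": 0, "ty": 0, "tz": 0, "ax": 0, "ay": 0, "az": 0},
  {"tx": 0, "ty": 0, "tz": 0, "ax": 0, "ay": 0, "az": 0},
  {"tx": 0, "ty": 0, "tz": 0, "ax": 0, "ay": 0, "az": 0},
  {"tx": 0, "ty": 0, "tz": 0, "ax": 0, "ay": 0, "az": 0},
  {"tx": 0, "ty": 0, "tz": 0, "ax": 0, "ay": 0, "az": 0},
  {"tx": 0, "ty": 0, "tz": 0, "ax": 0, "ay": 0, "az": 0},
  {"tx": 0, "ty": 0, "tz": 0, "ax": 0, "ay": 0, "az": 0},
  {"tx": 0, "ty": 0, "tz": 0, "ax": 0, "ay": 0, "az": 0},
  {"tx": 0, "ty": 0, "tz": 0, "ax": 0, "ay": 0, "az": 0},
  {"tx": 0, "ty": 0, "tz": 0, "ax": 0, "ay": 0, "az": 0},
], hand=-1)

```text
t: 20.72
position: [543.7, 204.4, 104.3]
eef_rot: [2.221, 2.221, 0.0]
contact_force: [-0.5, 0.7, -0.3]
width: 1.001
grip_force: 0.0
```

>>> carry_out([
  {"tx": 0, "ty": 0, "tz": -0.005, "ax": 0, "ay": 0, "az": 0},
  {"tx": 0, "ty": 0, "tz": -0.02, "ax": 0, "ay": 0, "az": 0},
  {"tx": 0, "ty": 0, "tz": -0.04, "ax": 0, "ay": 0, "az": 0},
  {"tx": 0, "ty": 0, "tz": -0.06, "ax": 0, "ay": 0, "az": 0},
  {"tx": 0, "ty": 0, "tz": -0.08, "ax": 0, "ay": 0, "az": 0},
  {"tx": 0, "ty": 0, "tz": -0.1, "ax": 0, "ay": 0, "az": 0},
  {"tx": 0, "ty": 0, "tz": -0.115, "ax": 0, "ay": 0, "az": 0},
  {"tx": 0, "ty": 0, "tz": -0.12, "ax": 0, "ay": 0, "az": 0},
  {"tx": 0, "ty": 0, "tz": -0.12, "ax": 0, "ay": 0, "az": 0},
  {"tx": 0, "ty": 0, "tz": -0.12, "ax": 0, "ay": 0, "az": 0},
])

```text
t: 21.55
position: [543.4, 204.4, 223.9]
eef_rot: [-2.221, -2.221, 0.0]
contact_force: [-0.2, -0.4, -0.6]
width: 0.997
grip_force: 0.0
```

```bash
python3 - <<'E'
from h import *
from cell import cams,env
g=cams.grab_frame("side");s,f=wrist();print(s['t'],s['position'],s['contact_force'],s['width'])
cv2.imwrite("pics/s5.png",np.hstack([cv2.resize(g["color"][130:310,130:290],None,fx=2.4,fy=2.4),cv2.resize(f["color"][100:280,200:360],None,fx=2.4,fy=2.4)]))
E
```

```text
21.6 [542.99330922 204.28110547 223.0670181 ] [-0.21173897  0.27006918  0.57336281] 1.0058680814274295
```

View pics/s5.png

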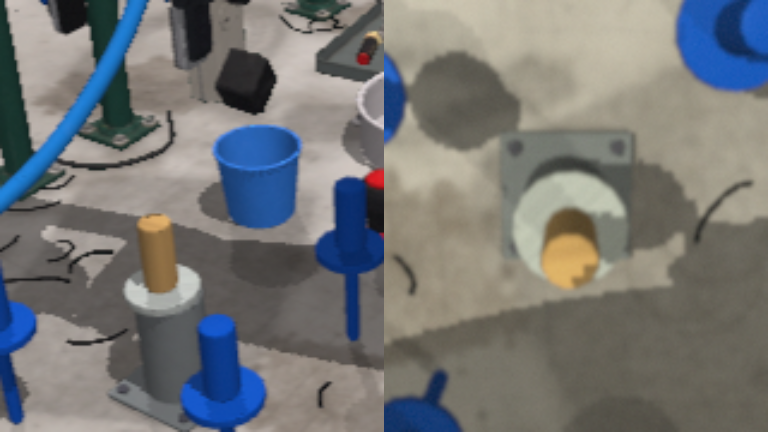

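The stirrer stands upright with its collar flat on the tube, at about (198,250) in the full side image. The gripper is clear of it.

```bash
python3 -c "
from cell import workorder;print(workorder.job_done())"
```

```text
the job is handed in; nothing more can be done
None
```

I stirred the beads two clockwise rounds, shoving the big bead along (it was still in the pan), stood the stirrer back in its holder with its collar down on the tube, let go, and handed in the job at about 22 s.

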